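Back off the knurled clamp nut and swing the strap off the prism

ROBOT

A 6-joint arm with a two-finger parallel gripper is mounted at the origin on the work surface. World frame = base frame: x ahead of the robot, y to its left, z up, the work surface at z = 0. Lengths are in m, angles in rad, forces in N, time in s.
With the tool pointing down it reaches from about 0.25 to 0.725 m from the base axis. Payload 4 kg.
Tool frame: the origin (TCP) lies between the finger pads; the fingertips stand 8 mm ahead of it and the grasp point (between the pads) lies 11 mm behind it; z points along the fingers, y is the direction in which the jaws open and shut (so a half turn about z gives the same grasp; the last joint's range is limited). The gripper opens to 85 mm and grips with 20 to 120 N. Pads are 22 mm wide; open, the fingers measure 114 mm over their backs; the gripper's body (76 mm by 85 mm) begins 54 mm behind the grasp point. The pads swing forward as they close: fully open they stand 13 mm farther back than shut.
Start: joints at [1.25, 0.241, 0.005, 1.335, 0, 1.571], TCP at [0.158, 0.474, 0.239] pointing down, gripper open.
Joint ranges: [-2.72, 2.72], [-1.05, 1.87], [-1.09, 1.28], [-1.99, 2.15], [-1.42, 1.44], [-3.14, 3.14]. Speed limits (rad/s): [2.79, 2.79, 3.14, 3.14, 3.14, 3.14].

INTERFACE

Orientations are given as a unit quaternion [x, y, z, w].
In Python, from workcell import * gives the robot as it stands.
- The arm moves only by the tool send_rows, never from a script. Its argument "increments" is a list that holds one entry, the list of rows, each a list of 6 numbers: the shift along the tool's x, y, z in units of 50 mm (1.0 is 50 mm), then the turn, a rotation vector about the tool's x, y, z in units of 10 degrees (1.0 is 10 degrees). In form: [[[x, y, z, ax, ay, az], ...]]. A call has 1 to 8 rows; each row shifts and turns the commanded pose from where the row before left it, along the tool's axes as they then stand; what a row does not reach is not made up. A row lasts 1/8 s, in which the tool goes at most 62.5 mm and 10.7 degrees, less where a joint would pass 70% of its speed; a pose out of reach is approached as far as the arm can. A call with a number of a shift or a turn outside -1 to 1 is refused whole. A call with a gripper value outside its range is refused whole. "grip" is the closure, from 0 (fully open) to 1 (shut), set as the call begins (left out, the last holds). The fingers move at their own pace and stop on an object; the grip force is fixed at half the most. Time passes only in rows, so rows that do not move let the fingers close. It gives the time, the measured TCP pose, the force and the opening at its end, in the units of the state.
- get_obs(): the state, without advancing time (a new reading comes with each control period).
- camera(name): name is "side" or "top"; returns a dict with "color" (480x640x3 uint8, red, green, blue), "z_map" (480x640 float32, m along the optical axis (not along the pixel's ray), 0 where there is no reading), "intrinsics" (3x3 intrinsics, pixels), "pose" (4x4, takes a point from camera to world coordinates). Camera axes: x right, y down, z forward; pixel columns grow to the right and rows downward; lengths in m; the calibration is good to about 2 mm. A picture is of the moment at which its call begins.
- job_done(): hands the job in, once; it reports no verdict.
The state is a dict: "clock": time; "joint_pos": joint angles; "joint_vel": joint speeds; "tau": joint torques, N m; "eef_pos": TCP position; "tool_rot": TCP orientation; "ft_force": force on the tool from outside, world axes, zero at the start; "ft_torque": the same for the moment, N m; "grip_width": finger opening in m.
Only numpy, scipy, OpenCV 4.12 (cv2) and the standard library are available. Lean on these libraries where they do the work, as an engineer would, in place of code of your own. Each camera call takes 0.05 s, during which the arm holds its last target.

TASK

Free the triangular glass prism from its hold-down clamp: roll its knurled nut two full turns counter-clockwise (seen from above) with a fingertip against the rim, without gripping it, then push the loosened strap about a quarter turn to either side so that the prism stands uncovered. Leave the prism standing where it is, and do not disturb the other clamp, which holds the glass cube, or anything else on the table.

Things in the scene. Friction and masses are not known exactly. Their poses are not given: they have to be found in the camera images.
- prism_clamp: Fixed hold-down clamp: black base 150 x 80 x 12 mm (68 mm behind, 82 mm ahead of the stud), 10 mm stud (top 95 mm up), heel post 50 mm behind it (top 51 mm up), seat pad 50 mm ahead (top 15 mm up). Origin: on the stud axis at the table, z up, +x from stud to nose. Holds the triangular prism. Yaw up to 0.5 rad; the two clamps are alike and may have changed places.
- prism_nut (a joint): Angle of the prism clamp's nut, rad: 0 as clamped (its lower stop), grows counter-clockwise seen from above (loosening), 6.28 a turn. Straight-knurled steel nut on the stud axis, 44 mm across, 18 mm high, 66 to 84 mm up as clamped, 30 ribs 1.8 mm proud. Nut and strap rise 1.5 mm a turn. Turns with under 2 N at the rim and stays where left.
- prism_nut_top (a point): Centre of the top face of the prism clamp's nut, 84 mm up as clamped. A short dark index line runs on this face out to the rim, along the clamp's +x at the start, and turns with the nut. The stud sticks out 11 mm above.
- prism_strap (a joint): Swing of the prism clamp's strap about the stud, rad: 0 with the nose over the prism, positive counter-clockwise seen from above, stops at 1.75 either way, needs about 0.03 N m and stays where left. A pin under the heel, 2 mm deep in a notch of the heel post, locks it until the nut is backed off about 1.4 turns.
- prism_strap_heel (a point): Middle of the strap's rear end face, 62 mm behind the stud, 58 mm up as clamped. The strap is an aluminium bar 12 mm thick (52 to 64 mm up as clamped), 26 mm wide from here to 32 mm ahead of the stud, then a nose 14 mm wide ending 59 mm ahead. The heel sticks out 40 mm beyond the nut's rim.
- prism: Equilateral triangular glass prism standing loose on the seat pad under the strap's nose: sides 41 mm, 32 mm high (top 47 mm above the table), frosted end faces. Origin: centre of its underside, z up.
- cube_clamp: Fixed hold-down clamp: black base 150 x 80 x 12 mm (68 mm behind, 82 mm ahead of the stud), 10 mm stud (top 95 mm up), heel post 50 mm behind it (top 51 mm up), seat pad 50 mm ahead (top 15 mm up). Origin: on the stud axis at the table, z up, +x from stud to nose. Holds the glass cube; to be left alone.
- cube_nut (a joint): Angle of the cube clamp's nut, like the other's; to stay at 0.
- cube_strap (a joint): Swing of the cube clamp's strap, like the other's; to stay at 0.
- cube_nut_top (a point): Centre of the top face of the cube clamp's nut.
- splitter: Glass cube (beam splitter) 34 x 34 mm, 32 mm high, loose under the other clamp's nose. Origin: centre of its underside.
- vial: Small capped glass vial standing between the clamps, 28 mm across, 62 mm high. Origin: centre of its underside.
- post: Polished steel optical post standing between the clamps on the robot's side, 25 mm across, 75 mm high. Origin: centre of its underside.
- lens_cell: Black lens cell lying flat, 31 mm across, 10 mm high. Origin: centre of its underside.
- goggles: Laser goggles with amber lenses standing with temples spread, 140 mm wide, 46 mm high, temples 130 mm long along +x. Origin: under the nose bridge.
- jar: Capped sample jar, 48 mm across, 75 mm high. Origin: centre of its underside.
- ball_driver: Ball driver with a black handle lying on the table, 170 mm long. Origin: under its middle.
Things that resemble listed ones, but are neither listed nor needed, are in the scene too. Leave any pink look-alike of the prism alone. What is shaped like the prism_clamp but red is not meant.

How it is judged:
By the outcome, as a careful person would: the job done as asked, in the order asked, and still so for the second after the job is handed in, with the robot touching nothing.
It also fails if it takes over 64 s, if anything falls off the work surface, if the arm or the gripper's body presses on something with over 40 N, if the wrist force passes 120 N, or if a joint passes its speed limit or range.

## Working session

There is one attempt and no reset: what is moved stays moved. The work goes in short steps, Python scripts to look and compute and a tool call to move; the robot and the scene stay as the last step left them, time stands still between calls to the robot, and variables do not carry over. Pictures are saved under pics/ and viewed, and the job is handed in when it is done.

Besides the shell and the picture viewer there is one more tool, called after "Emit:" by a JSON object that holds its "method" and its "body", one argument or row to a line. send_rows: Moves the arm, as the interface text tells. Its arguments: {"type":"object","properties":{"increments":{"type":"array"},"grip":{"type":"number"}},"required":["increments"]}

```bash
mkdir -p pics; ls
python3 - <<'E'
from workcell import *
import cv2,numpy as np
o=get_obs();print(o)
for n in ("side","top"):
    c=camera(n);np.savez(f"pics/{n}0.npz",**c);cv2.imwrite(f"pics/{n}0.png",c["color"][:,:,::-1]);print(n,c["intrinsics"],c["pose"])
E
```

```text
pics
{'clock': 0.0, 'joint_pos': array([1.25001147e+00, 2.41436996e-01, 3.74260066e-03, 1.33518935e+00,
       4.38747941e-05, 1.57082328e+00]), 'joint_vel': array([ 3.25413484e-04, -1.50346843e-03, -2.05646395e-05,  2.04028647e-04,
        2.50411325e-05,  5.60641519e-04]), 'tau': array([-1.56483829e-04, -3.72315109e+01,  2.52408725e+01,  1.70188030e-02,
        4.60628416e-05,  1.46455307e-05]), 'eef_pos': array([0.1574534 , 0.47392626, 0.23840795]), 'tool_rot': array([ 1.59718851e-01,  9.87161992e-01, -1.02681313e-03, -1.88328389e-04]), 'ft_force': array([0.53290985, 0.35589739, 0.42831513]), 'ft_torque': array([-0.02566075,  0.05210363,  0.01672114]), 'grip_width': 0.08498984578772996}
side [[604.06701309   0.         320.00969575]
 [  0.         604.06701309 243.34391309]
 [  0.           0.           1.        ]] [[ 0.98770163 -0.08508058  0.13117465  0.33213251]
 [-0.15608857 -0.58512026  0.79578304 -1.0876217 ]
 [ 0.00904727 -0.80647107 -0.59120434  0.89096298]
 [ 0.          0.          0.          1.        ]]
top [[434.88990494   0.         318.15915014]
 [  0.         434.88990494 237.3710615 ]
 [  0.           0.           1.        ]] [[ 0.00976429 -0.98288774  0.18394659  0.30008762]
 [-0.99983431 -0.01242269 -0.01330515  0.02622988]
 [ 0.01536258 -0.1837862  -0.98284619  1.08631288]
 [ 0.          0.          0.          1.        ]]
```

View pics/top0.png

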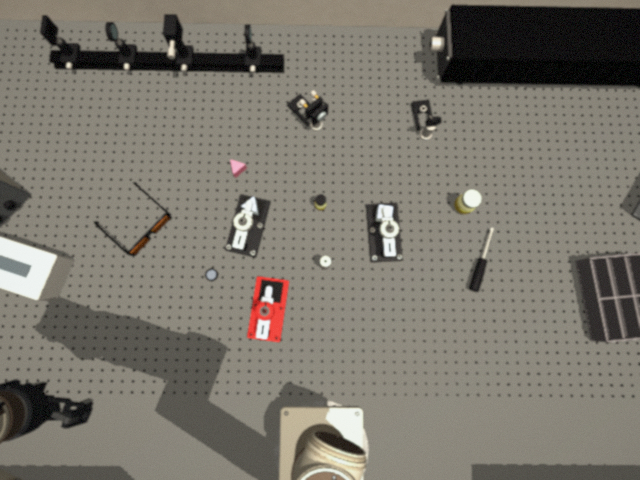

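View pics/side0.png

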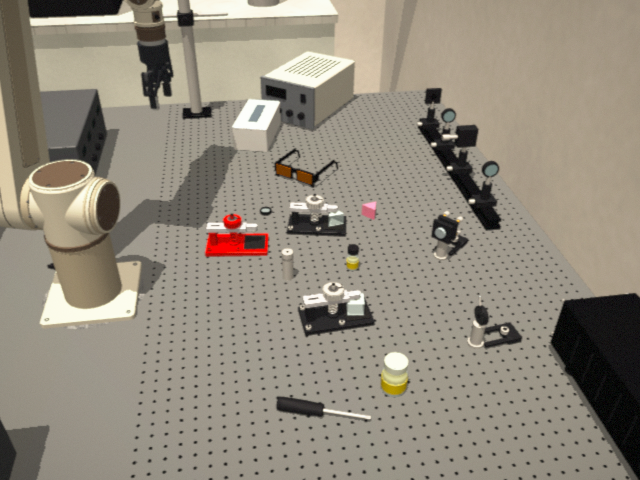

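Run:
```python
import cv2,numpy as np
t=cv2.imread("pics/top0.png");s=cv2.imread("pics/side0.png")
a=cv2.resize(t[185:265,205:285],(400,400),interpolation=cv2.INTER_CUBIC)
b=cv2.resize(t[195:275,345:425],(400,400),interpolation=cv2.INTER_CUBIC)
cv2.imwrite("pics/c1.png",np.hstack([a,b]))
a=cv2.resize(s[180:250,275:375],(800,560),interpolation=cv2.INTER_CUBIC)
cv2.imwrite("pics/c2.png",a)
```

```text
(no output)
```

View pics/c1.png

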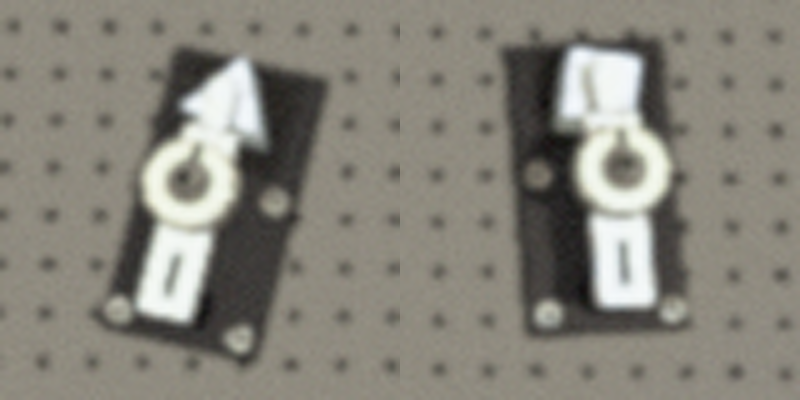

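View pics/c2.png

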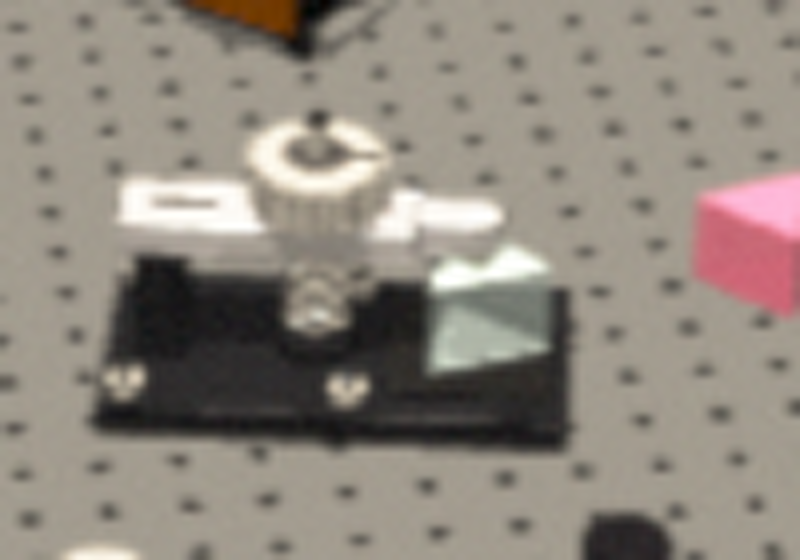

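```bash
cat > h.py <<'E'
import numpy as np
def ld(n): return dict(np.load(f"pics/{n}.npz"))
def ray(c,u,v):
    K=c["intrinsics"];d=np.array([(u-K[0,2])/K[0,0],(v-K[1,2])/K[1,1],1.]);P=c["pose"];return P[:3,3],P[:3,:3]@d
def at_z(c,u,v,z):
    o,d=ray(c,u,v);return o+d*(z-o[2])/d[2]
def tri(c1,p1,c2,p2):
    o1,d1=ray(c1,*p1);o2,d2=ray(c2,*p2)
    s=np.linalg.lstsq(np.c_[d1,-d2],o2-o1,rcond=None)[0];a=o1+d1*s[0];b=o2+d2*s[1]
    return (a+b)/2,np.linalg.norm(a-b)
def proj(c,p):
    P=c["pose"];q=P[:3,:3].T@(np.asarray(p)-P[:3,3]);K=c["intrinsics"];return (K@q)[:2]/q[2]
def cloud(c):
    z=c["z_map"];v,u=np.mgrid[:480,:640];K=c["intrinsics"]
    p=np.stack([(u-K[0,2])/K[0,0]*z,(v-K[1,2])/K[1,1]*z,z],-1);return p@c["pose"][:3,:3].T+c["pose"][:3,3]
E
python3 - <<'E'
from h import *
t=ld("top0");s=ld("side0")
np.set_printoptions(precision=4,suppress=True)
print("nut",tri(t,(243.0,221.4),s,(314.4,199)))
def C(x,y):return (205+x/5-.4,185+y/5-.4)
def S(x,y):return (275+x/8-.4,180+y/8-.4)
# base corners at z=.012
for p in [(180,47),(328,80),(258,362),(100,318)]: print("base",at_z(t,*C(*p),.012))
for p in [(572,290),(568,445),(95,430)]: print("baseS",at_z(s,*S(*p),.0 if p[1]>300 else .012))
print("nut",at_z(t,*C(191,181),.084), at_z(s,*S(318,152),.084))
print("heel",at_z(t,*C(167,318),.064),tri(t,C(138,311),s,S(122,178)),tri(t,C(196,324),s,S(120,225)))
for n,c in(("t",t),("s",s)):
    X=cloud(c); 
    m=(abs(X[...,0]-.36)<.12)&(abs(X[...,1]-.19)<.12)
    q=X[m]
    for lo,hi in((.077,.09),(.056,.07),(.04,.05)):
        r=q[(q[:,2]>lo)&(q[:,2]<hi)];print(n,lo,len(r),r.mean(0),r.min(0),r.max(0))
# neighbours
print("vial",at_z(t,320,202,.06),"post",at_z(t,325.5,261,.075),"pink",at_z(t,237,167,.03),"red nut",at_z(t,266,311,.084),"lens",at_z(t,211,274,.01),"cube nut",at_z(t,389,228.5,.084),"gog",at_z(t,132,254,.03),at_z(t,169,214,.03))
E
```

```text
nut (array([0.5258, 0.1905, 0.0812]), np.float64(0.0029075758992424183))
base [0.6113 0.2109 0.012 ]
base [0.595  0.1349 0.012 ]
base [0.4495 0.1653 0.012 ]
base [0.4707 0.2447 0.012 ]
baseS [0.614  0.2063 0.012 ]
baseS [0.5997 0.1368 0.    ]
baseS [0.4519 0.1665 0.    ]
nut [0.5251 0.1906 0.084 ] [0.5268 0.1885 0.084 ]
heel [0.4629 0.2024 0.064 ] (array([0.4671, 0.2167, 0.0619]), np.float64(0.0013061532367562867)) (array([0.4622, 0.1889, 0.062 ]), np.float64(0.0033656829278726065))
t 0.077 265 [0.3162 0.1324 0.0831] [0.2961 0.1112 0.0774] [0.3365 0.1544 0.0886]
t 0.056 413 [0.3344 0.1458 0.0628] [0.2554 0.1126 0.0561] [0.4784 0.2152 0.0684]
t 0.04 7 [0.4112 0.1719 0.0454] [0.2594 0.1266 0.041 ] [0.4759 0.1912 0.0497]
s 0.077 156 [0.3195 0.125  0.0822] [0.2973 0.102  0.0772] [0.3404 0.1493 0.0884]
s 0.056 340 [0.331  0.1333 0.0619] [0.2571 0.1071 0.056 ] [0.4797 0.2118 0.0699]
s 0.04 69 [0.3481 0.1424 0.0452] [0.2603 0.1185 0.04  ] [0.4793 0.1933 0.0499]
vial [0.58   0.0087 0.06  ] post [ 0.4333 -0.0052  0.075 ] pink [0.6771 0.2199 0.03  ] red nut [0.3162 0.1294 0.084 ] lens [0.4062 0.2754 0.01  ] cube nut [ 0.5111 -0.1543  0.084 ] gog [0.4508 0.4653 0.03  ] [0.5521 0.3829 0.03  ]
```

```bash
cat >> h.py <<'E'
from scipy.spatial.transform import Rotation as R
def rel(o,p,yaw=None):
    """shift in tool axes (units of 50mm) and turn about tool z (units of 10deg) to reach world p, tool-x yaw"""
    T=R.from_quat(o["tool_rot"]).as_matrix();d=T.T@(np.asarray(p)-o["eef_pos"])/.05
    psi=np.arctan2(T[1,0],T[0,0]);print("cur",np.round(o["eef_pos"],4),"yaw",round(psi,3),"tilt",np.round(T[:2,2],4),"F",np.round(o["ft_force"],1),"w",round(o["grip_width"],4),"q1,6",np.round(o["joint_pos"][[0,5]],3),"t",o["clock"])
    print("shift/50mm",np.round(d,3), "" if yaw is None else ("turn/10deg",round(-np.degrees((yaw-psi+np.pi)%(2*np.pi)-np.pi)/10,3)))
E
python3 - <<'E'
from h import *
from workcell import get_obs
import cv2
t=ld("top0");s=ld("side0");np.set_printoptions(precision=4,suppress=True)
for n,c in(("t",t),("s",s)):
    X=cloud(c); d=np.hypot(X[...,0]-.526,X[...,1]-.19);
    q=X[(d<.09)&(X[...,2]>.03)]
    r=q[(q[:,2]>.079)&(q[:,2]<.089)];
    print(n,len(r),r.mean(0),r[:,:2].min(0),r[:,:2].max(0))
    (cx,cy),rr=cv2.minEnclosingCircle(r[:,:2].astype(np.float32));print(cx,cy,rr)
    r=q[(q[:,2]>.058)&(q[:,2]<.067)];e=r[:,:2]-r[:,:2].mean(0)
    r=r[np.hypot(r[:,0]-.526,r[:,1]-.19)>.028]
    print("strap",len(r),r[:,2].mean(),r[r[:,0]<.5].mean(0));print(cv2.minAreaRect(r[r[:,0]<.5][:,:2].astype(np.float32)))
c=np.array([.526,.19]);ps=2.82
rel(get_obs(),[*(c+.06*np.array([np.cos(ps),np.sin(ps)])),.13],ps)
E
```

```text
t 228 [0.524  0.1907 0.0827] [0.5034 0.1694] [0.5448 0.2119]
0.5250304937362671 0.19017821550369263 0.02254926972091198
strap 243 0.06253464369812768 [0.4815 0.2001 0.0625]
((0.48178744316101074, 0.20041924715042114), (0.02651987038552761, 0.03639312833547592), 78.5923080444336)
s 123 [0.5268 0.1835 0.0825] [0.5057 0.1625] [0.5488 0.2068]
0.5290316343307495 0.18488866090774536 0.024458782747387886
strap 160 0.061724648998157695 [0.483  0.1939 0.0617]
((0.4811324179172516, 0.19453556835651398), (0.03437093272805214, 0.0360240675508976), 3.8623056411743164)
cur [0.1575 0.474  0.2385] yaw 2.821 tilt [-0.0006 -0.0017] F [-0.2 -0.3  0.1] w 0.0857 q1,6 [1.25  1.571] t 0.1
shift/50mm [-7.585 -3.061  2.176] ('turn/10deg', np.float64(0.004))
```

Emit:
{"method": "send_rows", "body": {
  "increments": [
    [[-0.9, -0.38, 0, 0, 0, 0], [-0.95, -0.38, 0, 0, 0, 0], [-0.95, -0.38, 0, 0, 0, 0], [-0.95, -0.38, 0, 0, 0, 0], [-0.95, -0.38, 0.2, 0, 0, 0], [-0.95, -0.38, 0.3, 0, 0, 0], [-0.95, -0.38, 0.5, 0, 0, 0], [-0.95, -0.4, 0.5, 0, 0, 0]]
  ],
  "grip": 1.0
}}

```text
clock: 1.1
eef_pos: [0.4687, 0.209, 0.1634]
tool_rot: [0.16, 0.987, 0.0, 0.0]
ft_force: [0.5, 0.7, -0.1]
grip_width: -0.0002
```

```bash
cat > st.py <<'E'
import sys
from h import *
from workcell import get_obs
c=np.array([.526,.189])
def go(r,z,ps,ang=None):
    ang=ps if ang is None else ang
    rel(get_obs(),[*(c+r*np.array([np.cos(ang),np.sin(ang)])),z],ps)
if __name__=="__main__":
    a=[float(x) for x in sys.argv[1:]]; go(*a)
    o=get_obs();d=o["eef_pos"][:2]-c;u=d/np.hypot(*d);F=o["ft_force"][:2];print("r",np.hypot(*d).round(4),"phi",np.arctan2(d[1],d[0]).round(3),"Frad",round(F@u,2),"Ftan",round(F@np.array([-u[1],u[0]]),2))
E
python3 st.py .055 .079 2.82
```

```text
cur [0.4687 0.209  0.1634] yaw 2.821 tilt [0.0001 0.0003] F [ 0.5  0.7 -0.1] w -0.0002 q1,6 [0.419 0.74 ] t 1.1
shift/50mm [-0.113 -0.019  1.689] ('turn/10deg', np.float64(0.005))
r 0.0607 phi 2.805 Frad -0.19 Ftan -0.85
```

Emit:
{"method": "send_rows", "body": {
  "increments": [
    [[0, 0, 0.8, 0, 0, 0], [0, 0, 0.8, 0, 0, 0], [0, 0, 0.09, 0, 0, 0], [-0.2, 0, 0, 0, 0, 0], [-0.1, 0, 0, 0, 0, 0]]
  ]
}}

```text
clock: 1.72
eef_pos: [0.4842, 0.2062, 0.0818]
tool_rot: [0.16, 0.987, 0.001, 0.002]
ft_force: [-0.4, 0.6, 0.9]
grip_width: 0.0001
```

```bash
python3 st.py .036 .079 2.82
python3 - <<'E'
from workcell import *
import cv2,numpy as np
for n in ("side",):
    c=camera(n);s=c["color"][:,:,::-1];cv2.imwrite("pics/s1.png",cv2.resize(s[150:250,255:395],(784,560),interpolation=cv2.INTER_CUBIC))
E
```

```text
cur [0.4842 0.2062 0.0818] yaw 2.821 tilt [0.0041 0.0016] F [-0.4  0.6  0.9] w 0.0001 q1,6 [0.403 0.723] t 1.725
shift/50mm [-0.182 -0.063  0.057] ('turn/10deg', np.float64(0.005))
r 0.0452 phi 2.751 Frad 0.58 Ftan -0.46
```

View pics/s1.png

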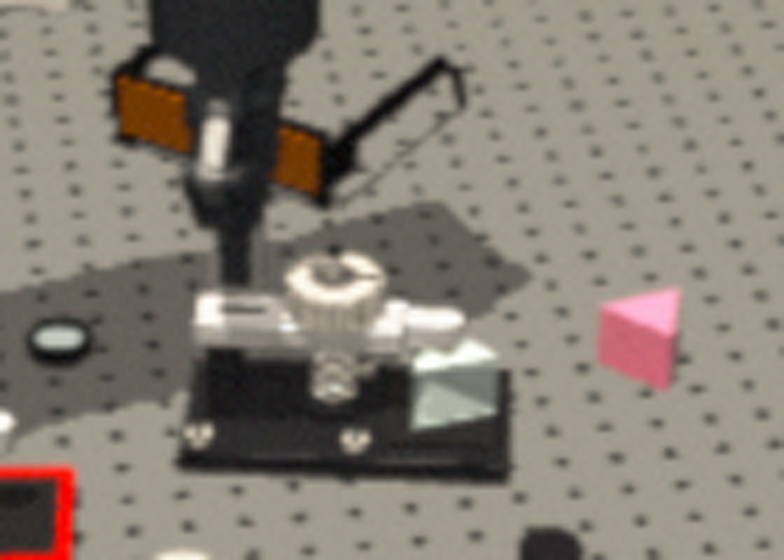

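Emit:
{"method": "send_rows", "body": {
  "increments": [
    [[-0.1, -0.06, 0, 0, 0, 0], [0, 0, 0, 0, 0, 0]]
  ]
}}

```text
clock: 2.02
eef_pos: [0.4862, 0.201, 0.0804]
tool_rot: [0.16, 0.987, 0.0, 0.001]
ft_force: [-0.1, -0.5, -0.2]
grip_width: -0.0001
```

```bash
python3 st.py .036 .079 2.82
```

```text
cur [0.4862 0.201  0.0804] yaw 2.82 tilt [0.0011 0.0004] F [-0.1 -0.5 -0.2] w -0.0001 q1,6 [0.392 0.713] t 2.025
shift/50mm [-0.11   0.024  0.029] ('turn/10deg', np.float64(0.001))
r 0.0415 phi 2.85 Frad 0.0 Ftan 0.5
```

Emit:
{"method": "send_rows", "body": {
  "increments": [
    [[-0.06, 0, 0, 0, 0, 0], [-0.04, 0, 0, 0, 0, 0], [-0.04, 0, 0, 0, 0, 0], [0, 0, 0, 0, 0, 0]]
  ]
}}

```text
clock: 2.52
eef_pos: [0.4924, 0.1989, 0.0797]
tool_rot: [0.16, 0.987, -0.0, -0.0]
ft_force: [-0.1, 0.0, -0.4]
grip_width: -0.0002
```

```bash
python3 st.py .036 .079 2.82
```

```text
cur [0.4924 0.1989 0.0797] yaw 2.821 tilt [-0.0002 -0.0001] F [-0.1  0.  -0.4] w -0.0002 q1,6 [0.384 0.705] t 2.525
shift/50mm [0.02  0.025 0.014] ('turn/10deg', np.float64(0.004))
r 0.035 phi 2.856 Frad 0.1 Ftan 0.02
```

Emit:
{"method": "send_rows", "body": {
  "increments": [
    [[-0.04, 0, 0, 0, 0, 0], [-0.04, 0, 0, 0, 0, 0], [0, 0, 0, 0, 0, 0]]
  ]
}}

```text
clock: 2.9
eef_pos: [0.4929, 0.1986, 0.0796]
tool_rot: [0.159, 0.987, 0.001, -0.003]
ft_force: [-9.1, 3.3, 4.9]
grip_width: -0.0002
```

```bash
python3 st.py .036 .079 2.82
```

```text
cur [0.4929 0.1986 0.0796] yaw 2.822 tilt [-0.0065  0.0022] F [-9.1  3.3  4.9] w -0.0002 q1,6 [0.38 0.7 ] t 2.9
shift/50mm [0.032 0.027 0.011] ('turn/10deg', np.float64(0.013))
r 0.0344 phi 2.859 Frad 9.61 Ftan -0.64
```

Emit:
{"method": "send_rows", "body": {
  "increments": [
    [[-0.012, -0.108, 0, 0, 0, -1], [-0.012, -0.108, 0, 0, 0, -1], [-0.012, -0.108, 0, 0, 0, -1], [-0.012, -0.108, 0, 0, 0, -1], [0, 0, 0, 0, 0, 0]]
  ]
}}

```text
clock: 3.52
eef_pos: [0.4962, 0.1759, 0.0795]
tool_rot: [-0.186, 0.982, -0.0, -0.001]
ft_force: [-3.3, -0.2, 1.0]
grip_width: 0.0
```

```bash
python3 st.py .032 .079 3.518
cat > top.py <<'E'
import sys,cv2
from workcell import *
from h import *
n=sys.argv[1]
out=[]
for k,(r0,r1,c0,c1) in {"top":(190,250,205,285),"side":(170,240,275,368)}.items():
    c=camera(k);np.savez(f"pics/{k}_{n}.npz",**c);s=c["color"][r0:r1,c0:c1,::-1];out.append(cv2.resize(s,(400,300),interpolation=cv2.INTER_CUBIC))
cv2.imwrite(f"pics/v{n}.png",np.hstack(out))
E
python3 top.py 2
```

```text
cur [0.4962 0.1759 0.0795] yaw -2.767 tilt [-0.0022 -0.0007] F [-3.3 -0.2  1. ] w 0.0 q1,6 [ 0.341 -0.034] t 3.525
shift/50mm [-0.011  0.025  0.009] ('turn/10deg', np.float64(-0.008))
r 0.0326 phi -2.727 Frad 3.1 Ftan -1.13
```

View pics/v2.png

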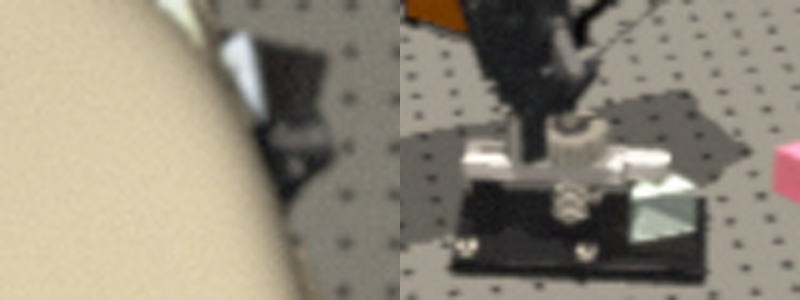

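```bash
cat > nut.py <<'E'
import sys,cv2
from h import *
n=sys.argv[1]
c=ld("side_"+n);s=c["color"][188:218,295:335,::-1];cv2.imwrite(f"pics/n{n}.png",cv2.resize(s,(640,480),interpolation=cv2.INTER_CUBIC))
E
python3 nut.py 2
```

```text
(no output)
```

View pics/n2.png

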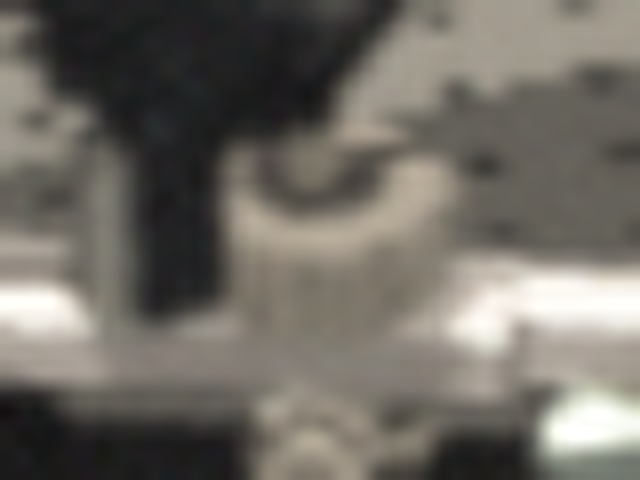

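Emit:
{"method": "send_rows", "body": {
  "increments": [
    [[-0.05, -0.108, 0, 0, 0, -1], [-0.02, -0.108, 0, 0, 0, -1], [-0.012, -0.108, 0, 0, 0, -1], [-0.012, -0.108, 0, 0, 0, -1]]
  ]
}}

```text
clock: 4.12
eef_pos: [0.5133, 0.161, 0.0796]
tool_rot: [-0.514, 0.858, -0.0, -0.001]
ft_force: [-2.2, -1.4, 0.1]
grip_width: -0.0002
```

```bash
python3 st.py .032 .079 4.21
```

```text
cur [0.5133 0.161  0.0796] yaw -2.063 tilt [-0.0012 -0.0014] F [-2.2 -1.4  0.1] w -0.0002 q1,6 [ 0.304 -0.774] t 4.125
shift/50mm [0.027 0.048 0.012] ('turn/10deg', np.float64(0.06))
r 0.0307 phi -1.996 Frad 2.15 Ftan -1.4
```

```bash
sed -i 's/c=np.array.*/c=np.array([.525,.1915])/' st.py; python3 st.py .030 .079 4.22
```

```text
cur [0.5133 0.161  0.0796] yaw -2.063 tilt [-0.0012 -0.0014] F [-2.2 -1.4  0.1] w -0.0002 q1,6 [ 0.304 -0.774] t 4.125
shift/50mm [-0.048  0.083  0.012] ('turn/10deg', np.float64(0.003))
r 0.0327 phi -1.936 Frad 2.06 Ftan -1.52
```

Emit:
{"method": "send_rows", "body": {
  "increments": [
    [[-0.06, -0.1, 0, 0, 0, -1], [-0.04, -0.1, 0, 0, 0, -1], [-0.02, -0.1, 0, 0, 0, -1], [-0.02, -0.1, 0, 0, 0, -1]]
  ]
}}

```text
clock: 4.62
eef_pos: [0.5357, 0.161, 0.0798]
tool_rot: [0.776, -0.631, 0.002, 0.002]
ft_force: [-0.4, -6.2, 1.3]
grip_width: -0.0002
```

```bash
python3 st.py .030 .079 4.92; python3 top.py 3; python3 nut.py 3
```

```text
cur [0.5357 0.161  0.0798] yaw -1.366 tilt [ 0.001  -0.0056] F [-0.4 -6.2  1.3] w -0.0002 q1,6 [ 0.295 -1.48 ] t 4.625
shift/50mm [-0.041  0.084  0.016] ('turn/10deg', np.float64(-0.018))
r 0.0323 phi -1.233 Frad 5.73 Ftan -2.4
```

View pics/v3.png

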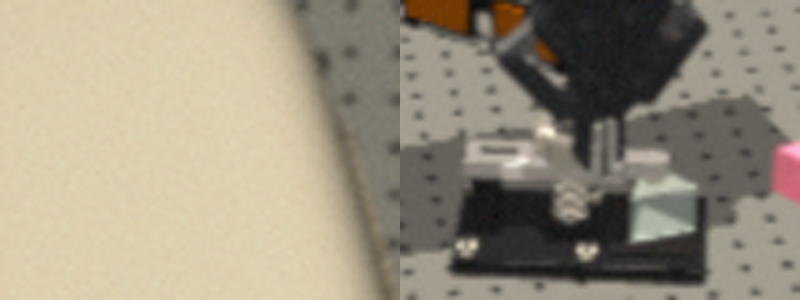

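View pics/n3.png

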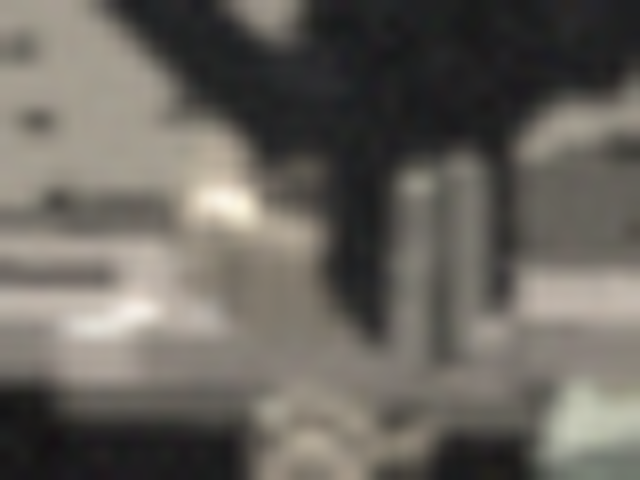

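Emit:
{"method": "send_rows", "body": {
  "increments": [
    [[-0.03, -0.1, 0, 0, 0, -1], [-0.025, -0.1, 0, 0, 0, -1], [-0.02, -0.1, 0, 0, 0, -1], [-0.02, -0.1, 0, 0, 0, -1]]
  ]
}}

```text
clock: 5.22
eef_pos: [0.5532, 0.175, 0.0801]
tool_rot: [0.945, -0.328, 0.003, 0.001]
ft_force: [3.7, -4.8, -1.5]
grip_width: 0.0003
```

```bash
python3 st.py .030 .079 5.62
```

```text
cur [0.5532 0.175  0.0801] yaw -0.668 tilt [ 0.0046 -0.0037] F [ 3.7 -4.8 -1.5] w 0.0003 q1,6 [ 0.309 -2.165] t 5.225
shift/50mm [-0.048  0.087  0.021] ('turn/10deg', np.float64(-0.028))
r 0.0327 phi -0.531 Frad 5.61 Ftan -2.22
```

Emit:
{"method": "send_rows", "body": {
  "increments": [
    [[-0.03, -0.1, 0, 0, 0, -1], [-0.025, -0.1, 0, 0, 0, -1], [-0.02, -0.1, 0, 0, 0, -1], [-0.02, -0.1, 0, 0, 0, -1], [0, 0, 0, 0, 0, 0], [0.15, 0, 0, 0, 0, 0], [0.4, 0, 0, 0, 0, 0]]
  ]
}}

```text
clock: 6.1
eef_pos: [0.5815, 0.1976, 0.0798]
tool_rot: [1.0, 0.013, -0.001, -0.0]
ft_force: [-0.6, -0.2, 0.5]
grip_width: -0.0001
```

```bash
python3 st.py .030 .079 .037;python3 top.py 4; python3 nut.py 4
```

```text
cur [0.5815 0.1976 0.0798] yaw 0.026 tilt [-0.0012  0.0001] F [-0.6 -0.2  0.5] w -0.0001 q1,6 [ 0.327 -2.84 ] t 6.1
shift/50mm [-0.532  0.086  0.017] ('turn/10deg', np.float64(-0.063))
r 0.0568 phi 0.108 Frad -0.66 Ftan -0.11
```

View pics/n4.png

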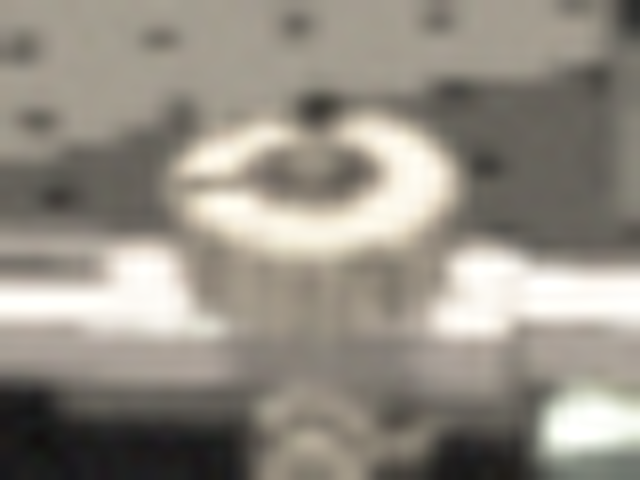

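View pics/v4.png

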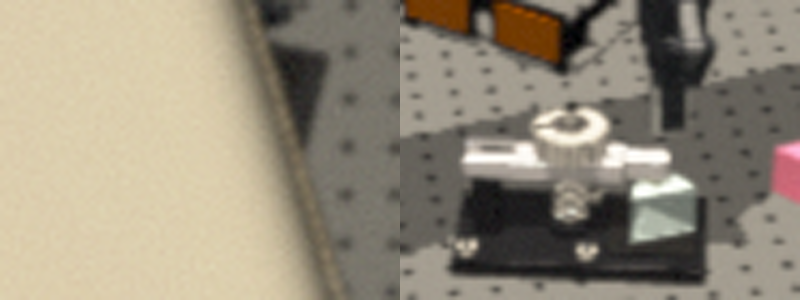

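```bash
cat > idx.py <<'E'
import sys
from h import *
# pixel of outer end of index in n-crop, angle wrt clamp centre from ellipse centre
ex,ey,cx,cy,z=[float(a) for a in sys.argv[1:]]
s=ld("side0")
f=lambda x,y:at_z(s,295+x/16-.47,188+y/16-.47,z)
a=f(ex,ey);b=f(cx,cy);d=(a-b)[:2];print(a,b,np.hypot(*d),np.degrees(np.arctan2(d[1],d[0])))
E
python3 idx.py 180 183 314 182 .085
python3 - <<'E'
import cv2
from h import *
c=ld("side0");s=c["color"][188:218,295:335,::-1];cv2.imwrite(f"pics/n0.png",cv2.resize(s,(640,480),interpolation=cv2.INTER_CUBIC))
E
```

```text
[0.50502256 0.18824247 0.085     ] [0.52585097 0.18555645 0.085     ] 0.021000885543925357 172.6517006825737
```

View pics/n0.png

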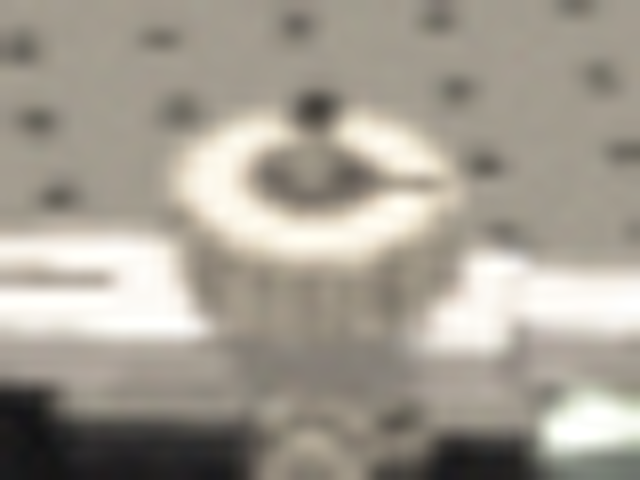

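Emit:
{"method": "send_rows", "body": {
  "increments": [
    [[0.1, 0, 0, 0, 0, 1], [0, 0, 0, 0, 0, 1], [0, 0, 0, 0, 0, 1], [0, 0, 0, 0, 0, 1], [0, 0, 0, 0, 0, 1], [0, 0, 0, 0, 0, 1], [0, 0, 0, 0, 0, 1], [0, 0, 0, 0, 0, 1]]
  ]
}}

```text
clock: 7.2
eef_pos: [0.586, 0.1976, 0.0796]
tool_rot: [0.773, -0.635, -0.0, 0.0]
ft_force: [1.1, -0.9, -0.3]
grip_width: -0.0
```

Emit:
{"method": "send_rows", "body": {
  "increments": [
    [[0, 0, 0, 0, 0, 1], [0, 0, 0, 0, 0, 1], [0, 0, 0, 0, 0, 1], [0, 0, 0, 0, 0, 1], [0, 0, 0, 0, 0, 1], [0, 0, 0, 0, 0, 1], [0, 0, 0, 0, 0, 1], [0, 0, 0, 0, 0, 1]]
  ]
}}

```text
clock: 8.2
eef_pos: [0.586, 0.1976, 0.0796]
tool_rot: [-0.184, 0.983, 0.0, -0.001]
ft_force: [-0.4, 0.6, -0.7]
grip_width: 0.0001
```

Emit:
{"method": "send_rows", "body": {
  "increments": [
    [[0, 0, 0, 0, 0, 1], [0, 0, 0, 0, 0, 1], [0, 0, 0, 0, 0, 1], [0, 0, 0, 0, 0, 1], [0, 0, 0, 0, 0, 1], [0, 0, 0, 0, 0, 1], [0, 0, 0, 0, 0, 1], [0, 0, 0, 0, 0, 1]]
  ]
}}

```text
clock: 9.2
eef_pos: [0.586, 0.1977, 0.0796]
tool_rot: [0.491, 0.871, -0.0, -0.001]
ft_force: [0.1, 0.5, 0.2]
grip_width: 0.0
```

Emit:
{"method": "send_rows", "body": {
  "increments": [
    [[0, 0, 0, 0, 0, 1], [0, 0, 0, 0, 0, 1], [0, 0, 0, 0, 0, 1], [0, 0, 0, 0, 0, 1], [0, 0, 0, 0, 0, 1], [0, 0, 0, 0, 0, 1], [0, 0, 0, 0, 0, 1], [0, 0, 0, 0, 0, 1]]
  ]
}}

```text
clock: 10.2
eef_pos: [0.586, 0.1976, 0.0797]
tool_rot: [0.936, 0.352, -0.001, -0.0]
ft_force: [-0.5, 0.8, 0.1]
grip_width: -0.0003
```

```bash
python3 st.py .040 .080 .62
```

```text
cur [0.586  0.1976 0.0797] yaw 0.719 tilt [-0.0012  0.    ] F [-0.5  0.8  0.1] w -0.0003 q1,6 [0.325 2.748] t 10.2
shift/50mm [-0.203 -0.633 -0.006] ('turn/10deg', np.float64(0.567))
r 0.0613 phi 0.1 Frad -0.41 Ftan 0.88
```

Emit:
{"method": "send_rows", "body": {
  "increments": [
    [[0, -0.3, 0, 0, 0, 0.25], [0, -0.33, 0, 0, 0, 0.3], [-0.1, 0, 0, 0, 0, 0], [-0.08, 0, 0, 0, 0, 0], [0, 0, 0, 0, 0, 0], [0, 0, 0, 0, 0, 0]]
  ]
}}

```text
clock: 10.95
eef_pos: [0.5595, 0.2159, 0.0799]
tool_rot: [0.951, 0.31, 0.0, 0.0]
ft_force: [-0.2, -0.3, -0.1]
grip_width: -0.0003
```

```bash
python3 st.py .030 .080 .62
```

```text
cur [0.5595 0.2159 0.0799] yaw 0.63 tilt [0.0003 0.0001] F [-0.2 -0.3 -0.1] w -0.0003 q1,6 [0.368 2.88 ] t 10.95
shift/50mm [-0.244 -0.006 -0.002] ('turn/10deg', np.float64(0.056))
r 0.0422 phi 0.615 Frad -0.33 Ftan -0.1
```

Emit:
{"method": "send_rows", "body": {
  "increments": [
    [[-0.12, 0, 0, 0, 0, 0], [-0.1, 0, 0, 0, 0, 0], [-0.04, 0, 0, 0, 0, 0], [0, 0, 0, 0, 0, 0], [-0.009, -0.104, 0, 0, 0, -1], [-0.009, -0.104, 0, 0, 0, -1], [-0.009, -0.104, 0, 0, 0, -1], [-0.009, -0.104, 0, 0, 0, -1]]
  ]
}}

```text
clock: 11.95
eef_pos: [0.5338, 0.2234, 0.0805]
tool_rot: [0.785, 0.619, 0.004, -0.001]
ft_force: [3.8, 8.7, -3.9]
grip_width: -0.0002
```

```bash
python3 st.py .030 .080 1.328
```

```text
cur [0.5338 0.2234 0.0805] yaw 1.336 tilt [0.0048 0.007 ] F [ 3.8  8.7 -3.9] w -0.0002 q1,6 [0.394 2.2  ] t 11.95
shift/50mm [-0.062 -0.017  0.01 ] ('turn/10deg', np.float64(0.045))
r 0.0331 phi 1.303 Frad 9.43 Ftan -1.38
```

Emit:
{"method": "send_rows", "body": {
  "increments": [
    [[-0.009, -0.104, 0, 0, 0, -1], [-0.009, -0.104, 0, 0, 0, -1], [-0.009, -0.104, 0, 0, 0, -1], [-0.009, -0.104, 0, 0, 0, -1], [-0.009, -0.104, 0, 0, 0, -1], [-0.009, -0.104, 0, 0, 0, -1], [-0.009, -0.104, 0, 0, 0, -1], [-0.009, -0.104, 0, 0, 0, -1]]
  ]
}}

```text
clock: 12.95
eef_pos: [0.4949, 0.2048, 0.0803]
tool_rot: [0.203, 0.979, 0.002, -0.002]
ft_force: [-5.7, 5.3, 4.4]
grip_width: -0.0
```

```bash
python3 st.py .030 .080 2.72;python3 top.py 5; python3 nut.py 5
```

```text
cur [0.4949 0.2048 0.0803] yaw 2.733 tilt [-0.0032  0.0039] F [-5.7  5.3  4.4] w -0.0 q1,6 [0.39  0.799] t 12.95
shift/50mm [-0.058  0.003  0.005] ('turn/10deg', np.float64(0.072))
r 0.0329 phi 2.725 Frad 7.38 Ftan -2.48
```

View pics/n5.png

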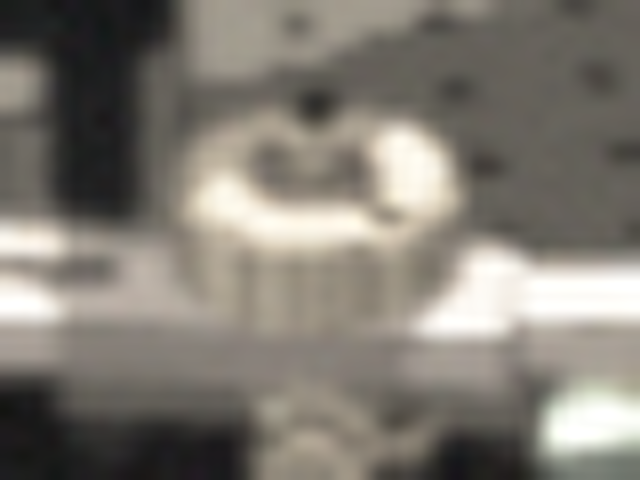

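```bash
python3 idx.py 403 220 316 181 .086; python3 idx.py 445 183 317 184 .084
```

```text
[0.53767423 0.17101563 0.086     ] [0.52596429 0.18422345 0.086     ] 0.017651322192644207 -48.440087270783025
[0.54640161 0.18392868 0.084     ] [0.52646974 0.186486   0.084     ] 0.020095256748297048 -7.311285802070607
```

Emit:
{"method": "send_rows", "body": {
  "increments": [
    [[-0.009, -0.104, 0, 0, 0, -1], [-0.009, -0.104, 0, 0, 0, -1], [-0.009, -0.104, 0, 0, 0, -1], [-0.009, -0.104, 0, 0, 0, -1], [-0.009, -0.104, 0, 0, 0, -1], [-0.009, -0.104, 0, 0, 0, -1], [-0.009, -0.104, 0, 0, 0, -1], [-0.009, -0.104, 0, 0, 0, -1]]
  ]
}}

```text
clock: 14.05
eef_pos: [0.5059, 0.1653, 0.0793]
tool_rot: [-0.473, 0.881, 0.0, -0.002]
ft_force: [-2.3, -0.7, -0.1]
grip_width: 0.0
```

```bash
python3 st.py .030 .081 4.12
```

```text
cur [0.5059 0.1653 0.0793] yaw -2.156 tilt [-0.0034 -0.0012] F [-2.3 -0.7 -0.1] w 0.0 q1,6 [ 0.316 -0.669] t 14.05
shift/50mm [-0.048 -0.025 -0.035] ('turn/10deg', np.float64(0.039))
r 0.0325 phi -2.201 Frad 1.95 Ftan -1.42
```

Emit:
{"method": "send_rows", "body": {
  "increments": [
    [[-0.04, -0.104, 0, 0, 0, -1], [-0.02, -0.104, 0, 0, 0, -1], [-0.009, -0.104, 0, 0, 0, -1], [-0.009, -0.104, 0, 0, 0, -1], [-0.009, -0.104, 0, 0, 0, -1], [-0.009, -0.104, 0, 0, 0, -1]]
  ]
}}

```text
clock: 14.8
eef_pos: [0.5386, 0.1624, 0.0795]
tool_rot: [0.849, -0.528, 0.002, 0.003]
ft_force: [1.2, -7.3, 0.4]
grip_width: 0.0001
```

```bash
python3 st.py .030 .081 5.17
```

```text
cur [0.5386 0.1624 0.0795] yaw -1.112 tilt [-0.     -0.0066] F [ 1.2 -7.3  0.4] w 0.0001 q1,6 [ 0.296 -1.734] t 14.8
shift/50mm [-0.042 -0.013 -0.029] ('turn/10deg', np.float64(0.009))
r 0.0321 phi -1.134 Frad 7.1 Ftan -1.97
```

Emit:
{"method": "send_rows", "body": {
  "increments": [
    [[-0.009, -0.104, 0, 0, 0, -1], [-0.009, -0.104, 0, 0, 0, -1], [-0.009, -0.104, 0, 0, 0, -1], [-0.009, -0.104, 0, 0, 0, -1], [-0.009, -0.104, 0, 0, 0, -1], [-0.009, -0.104, 0, 0, 0, -1], [0, 0, 0, 0, 0, 0], [0.15, 0, 0, 0, 0, 0]]
  ]
}}

```text
clock: 15.8
eef_pos: [0.5626, 0.19, 0.0798]
tool_rot: [0.999, -0.034, -0.0, 0.0]
ft_force: [0.2, 0.1, 0.3]
grip_width: -0.0
```

Emit:
{"method": "send_rows", "body": {
  "increments": [
    [[0.4, 0, 0, 0, 0, 0], [0.1, 0, 0, 0, 0, 1]]
  ]
}}

```text
clock: 16.05
eef_pos: [0.5887, 0.1883, 0.0798]
tool_rot: [0.992, -0.123, 0.0, -0.0]
ft_force: [0.2, 0.3, -0.3]
grip_width: -0.0001
```

```bash
python3 st.py .030 .081 6.0;python3 top.py 6; python3 nut.py 6
```

```text
cur [0.5887 0.1883 0.0798] yaw -0.248 tilt [0.0001 0.0002] F [ 0.2  0.3 -0.3] w -0.0001 q1,6 [ 0.31  -2.585] t 16.05
shift/50mm [-0.651  0.272 -0.023] ('turn/10deg', np.float64(0.204))
r 0.0637 phi -0.05 Frad 0.22 Ftan 0.29
```

View pics/n6.png

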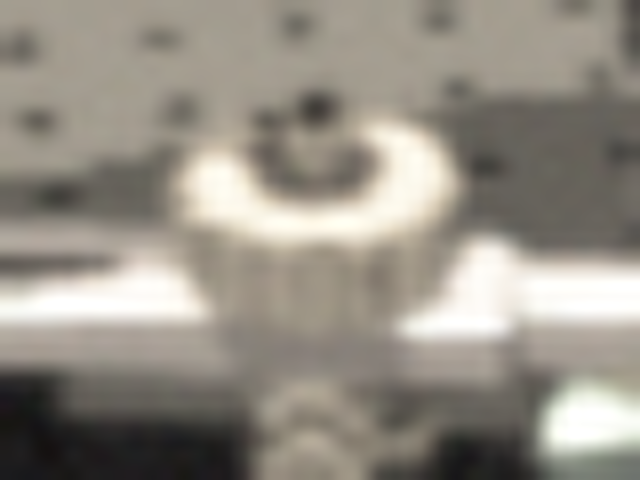

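View pics/v6.png

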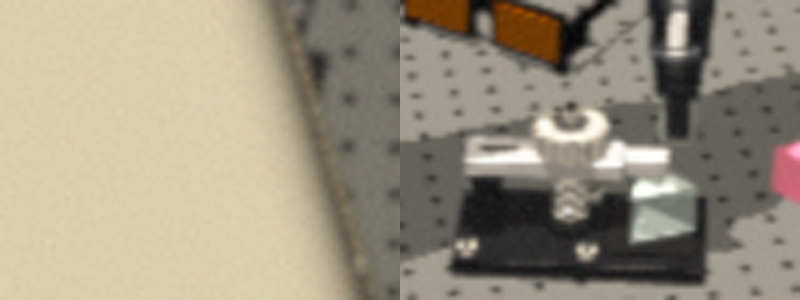

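```bash
python3 idx.py 266 120 318 178 .087; python3 idx.py 180 183 316 182 .085
```

```text
[0.52059864 0.20167085 0.087     ] [0.52616436 0.18347186 0.087     ] 0.019031038997559202 107.00495739721954
[0.50502256 0.18824247 0.085     ] [0.52616131 0.18551199 0.085     ] 0.02131436533286118 172.63987981593232
```

Emit:
{"method": "send_rows", "body": {
  "increments": [
    [[0, 0, 0, 0, 0, 1], [0, 0, 0, 0, 0, 1], [0, 0, 0, 0, 0, 1], [0, 0, 0, 0, 0, 1], [0, 0, 0, 0, 0, 1], [0, 0, 0, 0, 0, 1], [0, 0, 0, 0, 0, 1], [0, 0, 0, 0, 0, 1]]
  ]
}}

```text
clock: 17.15
eef_pos: [0.5871, 0.1885, 0.0797]
tool_rot: [-0.682, 0.731, 0.0, -0.0]
ft_force: [-0.5, 0.1, 0.0]
grip_width: -0.0002
```

Emit:
{"method": "send_rows", "body": {
  "increments": [
    [[0, 0, 0, 0, 0, 1], [0, 0, 0, 0, 0, 1], [0, 0, 0, 0, 0, 1], [0, 0, 0, 0, 0, 1], [0, 0, 0, 0, 0, 1], [0, 0, 0, 0, 0, 1], [0, 0, 0, 0, 0, 1], [0, 0, 0, 0, 0, 1]]
  ]
}}

```text
clock: 18.15
eef_pos: [0.5871, 0.1885, 0.0798]
tool_rot: [-0.052, 0.999, -0.0, -0.001]
ft_force: [-0.4, -0.1, 0.4]
grip_width: -0.0003
```

Emit:
{"method": "send_rows", "body": {
  "increments": [
    [[0, 0, 0, 0, 0, 1], [0, 0, 0, 0, 0, 1], [0, 0, 0, 0, 0, 1], [0, 0, 0, 0, 0, 1], [0, 0, 0, 0, 0, 1], [0, 0, 0, 0, 0, 1], [0, 0, 0, 0, 0, 1], [0, 0, 0, 0, 0, 1]]
  ]
}}

```text
clock: 19.15
eef_pos: [0.5871, 0.1885, 0.0797]
tool_rot: [0.602, 0.799, -0.0, -0.0]
ft_force: [-0.8, 0.5, 0.1]
grip_width: 0.0003
```

```bash
python3 st.py .042 .081 1.84;python3 st.py .030 .081 1.84
```

```text
cur [0.5871 0.1885 0.0797] yaw 1.85 tilt [-0.0011 -0.0001] F [-0.8  0.5  0.1] w 0.0003 q1,6 [0.311 1.602] t 19.15
shift/50mm [ 1.24  -1.169 -0.024] ('turn/10deg', np.float64(0.057))
r 0.0622 phi -0.048 Frad -0.87 Ftan 0.47
cur [0.5871 0.1885 0.0797] yaw 1.85 tilt [-0.0011 -0.0001] F [-0.8  0.5  0.1] w 0.0003 q1,6 [0.311 1.602] t 19.15
shift/50mm [ 1.    -1.172 -0.024] ('turn/10deg', np.float64(0.057))
r 0.0622 phi -0.048 Frad -0.87 Ftan 0.47
```

Emit:
{"method": "send_rows", "body": {
  "increments": [
    [[0.62, 0, -0.02, 0, 0, 0], [0.62, 0, 0, 0, 0, 0], [0, -0.6, 0, 0, 0, 0], [0, -0.57, 0, 0, 0, 0], [0, 0, 0, 0, 0, 0], [-0.12, 0, 0, 0, 0, 0], [-0.08, 0, 0, 0, 0, 0], [-0.05, 0, 0, 0, 0, 0]]
  ]
}}

```text
clock: 20.15
eef_pos: [0.5178, 0.2236, 0.0812]
tool_rot: [0.6, 0.8, 0.003, -0.004]
ft_force: [-6.1, 13.8, 1.6]
grip_width: 0.0001
```

```bash
python3 st.py .030 .081 1.84
```

```text
cur [0.5178 0.2236 0.0812] yaw 1.854 tilt [-0.0019  0.0095] F [-6.1 13.8  1.6] w 0.0001 q1,6 [0.403 1.69 ] t 20.15
shift/50mm [-0.057 -0.032  0.004] ('turn/10deg', np.float64(0.083))
r 0.0329 phi 1.793 Frad 14.85 Ftan 2.95
```

Emit:
{"method": "send_rows", "body": {
  "increments": [
    [[0.01, -0.104, 0, 0, 0, -1], [0, -0.104, 0, 0, 0, -1], [-0.009, -0.104, 0, 0, 0, -1], [-0.009, -0.104, 0, 0, 0, -1], [-0.009, -0.104, 0, 0, 0, -1], [-0.009, -0.104, 0, 0, 0, -1], [-0.009, -0.104, 0, 0, 0, -1], [-0.009, -0.104, 0, 0, 0, -1]]
  ]
}}

```text
clock: 21.15
eef_pos: [0.4926, 0.1892, 0.0804]
tool_rot: [-0.057, 0.998, 0.001, -0.004]
ft_force: [-9.2, 0.8, 6.2]
grip_width: 0.0
```

```bash
python3 st.py .030 .081 3.24
```

```text
cur [0.4926 0.1892 0.0804] yaw -3.027 tilt [-0.0076  0.0008] F [-9.2  0.8  6.2] w 0.0 q1,6 [0.365 0.251] t 21.15
shift/50mm [-0.05  -0.019 -0.012] ('turn/10deg', np.float64(0.09))
r 0.0325 phi -3.072 Frad 9.09 Ftan -1.44
```

Emit:
{"method": "send_rows", "body": {
  "increments": [
    [[-0.012, -0.104, 0, 0, 0, -1], [-0.012, -0.104, 0, 0, 0, -1], [-0.012, -0.104, 0, 0, 0, -1], [-0.012, -0.104, 0, 0, 0, -1], [-0.012, -0.104, 0, 0, 0, -1], [-0.012, -0.104, 0, 0, 0, -1], [-0.01, -0.104, 0, 0, 0, -1], [-0.01, -0.104, 0, 0, 0, -1]]
  ]
}}

```text
clock: 22.15
eef_pos: [0.5237, 0.1595, 0.0804]
tool_rot: [-0.684, 0.729, -0.001, -0.003]
ft_force: [-2.2, -6.0, 3.1]
grip_width: -0.0001
```

```bash
python3 st.py .030 .081 4.65
```

```text
cur [0.5237 0.1595 0.0804] yaw -1.635 tilt [-0.0028 -0.0063] F [-2.2 -6.   3.1] w -0.0001 q1,6 [ 0.298 -1.209] t 22.15
shift/50mm [-0.041  0.015 -0.013] ('turn/10deg', np.float64(-0.008))
r 0.0321 phi -1.61 Frad 6.09 Ftan -1.94
```

Emit:
{"method": "send_rows", "body": {
  "increments": [
    [[-0.011, -0.104, 0, 0, 0, -1], [-0.01, -0.104, 0, 0, 0, -1], [-0.01, -0.104, 0, 0, 0, -1], [-0.01, -0.104, 0, 0, 0, -1], [-0.01, -0.104, 0, 0, 0, -1], [-0.01, -0.104, 0, 0, 0, -1], [-0.01, -0.104, 0, 0, 0, -1], [-0.01, -0.104, 0, 0, 0, -1]]
  ]
}}

```text
clock: 23.15
eef_pos: [0.5572, 0.1848, 0.0807]
tool_rot: [0.993, -0.119, 0.001, 0.001]
ft_force: [1.2, -1.9, -0.2]
grip_width: -0.0
```

```bash
python3 st.py .030 .081 6.05; python3 top.py 7;python3 nut.py 7
```

```text
cur [0.5572 0.1848 0.0807] yaw -0.238 tilt [ 0.002  -0.0018] F [ 1.2 -1.9 -0.2] w -0.0 q1,6 [ 0.321 -2.583] t 23.15
shift/50mm [-0.057  0.018 -0.005] ('turn/10deg', np.float64(-0.025))
r 0.0329 phi -0.206 Frad 1.55 Ftan -1.63
```

View pics/n7.png

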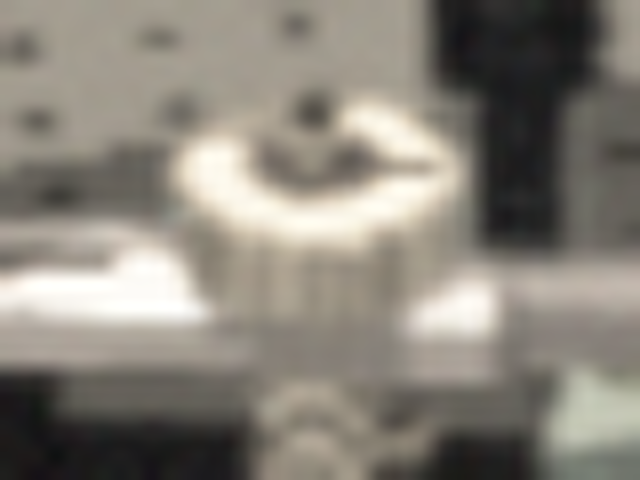

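Run:
```python
from h import *
s=ld("side0")
c=np.array([.5265,.1860])
import cv2
f=lambda p:((proj(s,p)-[295,188]+.47)*16).round(1)
for z,n in((.084,0),(.087,7)):
    for a in(-22.6,-12.6,-2.6): 
        u=np.array([np.cos(np.radians(a)),np.sin(np.radians(a))]);print(n,a,f([*(c+.010*u),z]),f([*(c+.021*u),z]))
im=[]
for n in("side0","side_7"):
    x=ld(n)["color"][190:206,312:328,::-1];im.append(cv2.resize(x,(400,400),interpolation=cv2.INTER_CUBIC))
cv2.imwrite("pics/cmp.png",np.hstack(im))
```

```text
0 -22.6 [379.6 194.1] [447.9 203.4]
0 -12.6 [381.3 188.2] [451.3 191.1]
0 -2.6 [381.  182.3] [450.6 178.7]
7 -22.6 [379.7 177.8] [448.1 187.1]
7 -12.6 [381.4 172. ] [451.5 174.9]
7 -2.6 [381.2 166.1] [450.9 162.5]
```

View pics/cmp.png

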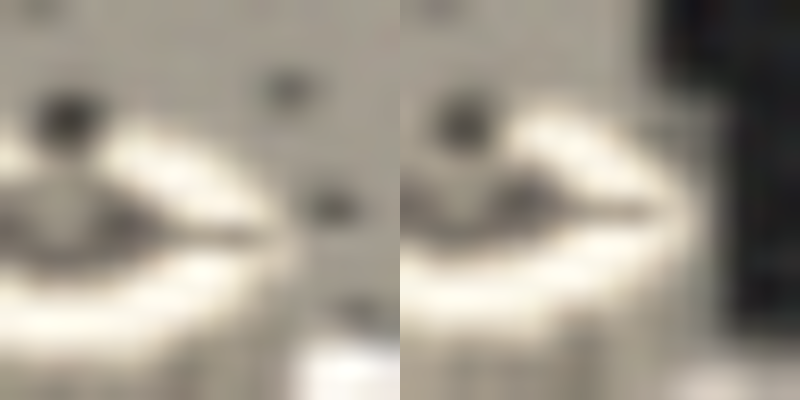

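Emit:
{"method": "send_rows", "body": {
  "increments": [
    [[0.2, 0, 0, 0, 0, 0], [0.3, 0, 0, 0, 0, 0], [0.1, 0, -0.5, 0, 0, 1], [0, 0, -0.6, 0, 0, 1], [0, 0, 0, 0, 0, 1], [0, 0, 0, 0, 0, 1], [0, 0, 0, 0, 0, 1], [0, 0, 0, 0, 0, 1]]
  ]
}}

```text
clock: 24.25
eef_pos: [0.5847, 0.1786, 0.1357]
tool_rot: [0.797, -0.604, -0.0, 0.0]
ft_force: [0.2, 0.5, -0.5]
grip_width: -0.0002
```

```bash
cat > to.py <<'E'
import sys
from h import *
from workcell import get_obs
x,y,z,p=[float(a) for a in sys.argv[1:]];rel(get_obs(),[x,y,z],p)
E
python3 to.py .4848 .2313 .13 4.49
```

```text
cur [0.5847 0.1786 0.1357] yaw -1.297 tilt [-0.0006  0.0003] F [ 0.2  0.5 -0.5] w -0.0002 q1,6 [ 0.296 -1.548] t 24.25
shift/50mm [-1.553  1.64   0.115] ('turn/10deg', np.float64(2.84))
```

Emit:
{"method": "send_rows", "body": {
  "increments": [
    [[0, 0, 0, 0, 0, 1], [0, 0, 0, 0, 0, 1], [0, 0, 0, 0, 0, 0.84], [0, 0, 0, 0, 0, 0]]
  ]
}}

```text
clock: 24.75
eef_pos: [0.5847, 0.1787, 0.1357]
tool_rot: [-0.627, 0.779, 0.0, -0.0]
ft_force: [0.0, -0.1, -0.2]
grip_width: 0.0002
```

```bash
python3 to.py .4848 .2313 .13 4.49;  python3 top.py 8;python3 nut.py 8
```

```text
cur [0.5847 0.1787 0.1357] yaw -1.785 tilt [-0.0005  0.0002] F [ 0.  -0.1 -0.2] w 0.0002 q1,6 [ 0.296 -1.06 ] t 24.75
shift/50mm [-0.604  2.176  0.115] ('turn/10deg', np.float64(0.046))
```

View pics/v8.png

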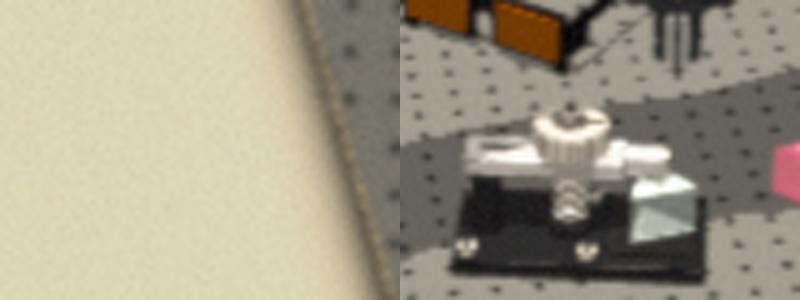

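View pics/n8.png

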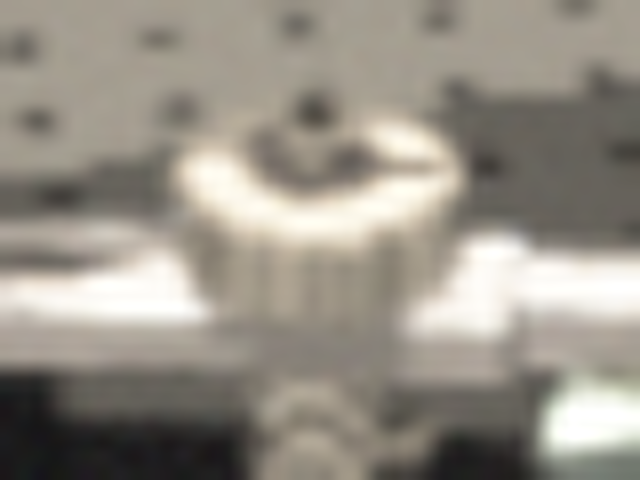

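Emit:
{"method": "send_rows", "body": {
  "increments": [
    [[-0.6, 0, 0, 0, 0, 0], [0, 0.75, 0, 0, 0, 0], [0, 0.75, 0, 0, 0, 0], [0, 0.68, 0, 0, 0, 0], [0, 0, 0, 0, 0, 0], [0, 0, 0, 0, 0, 0]]
  ]
}}

```text
clock: 25.6
eef_pos: [0.4852, 0.2316, 0.1363]
tool_rot: [-0.628, 0.778, -0.0, 0.001]
ft_force: [0.6, 0.3, -0.0]
grip_width: 0.0004
```

```bash
python3 to.py .4848 .2313 .066 4.49;  python3 top.py 9
```

```text
cur [0.4852 0.2316 0.1363] yaw -1.784 tilt [0.0015 0.0005] F [ 0.6  0.3 -0. ] w 0.0004 q1,6 [ 0.445 -0.912] t 25.6
shift/50mm [0.009 0.008 1.405] ('turn/10deg', np.float64(0.05))
```

View pics/v9.png

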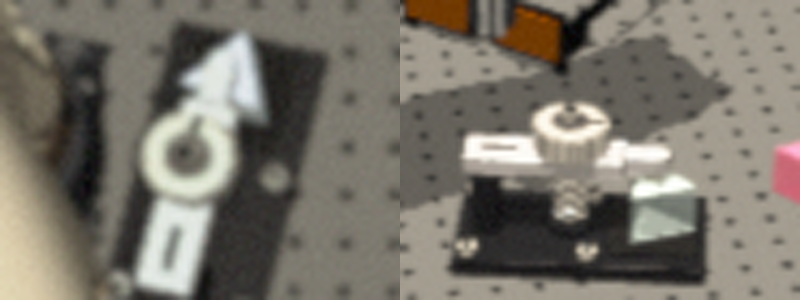

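Emit:
{"method": "send_rows", "body": {
  "increments": [
    [[0, 0, 0.5, 0, 0, 0], [0, 0, 0.5, 0, 0, 0], [0, 0, 0.4, 0, 0, 0], [0, 0, 0, 0, 0, 0], [0, 0, 0, 0, 0, 0]]
  ]
}}

```text
clock: 26.32
eef_pos: [0.4853, 0.2314, 0.0664]
tool_rot: [-0.627, 0.779, -0.0, 0.0]
ft_force: [-0.0, -0.4, -0.3]
grip_width: 0.0
```

```bash
python3 to.py .4848 .2313 .066 4.49
```

```text
cur [0.4853 0.2314 0.0664] yaw -1.786 tilt [0.0009 0.0004] F [-0.  -0.4 -0.3] w 0.0 q1,6 [ 0.445 -0.911] t 26.325
shift/50mm [0.005 0.01  0.007] ('turn/10deg', np.float64(0.043))
```

Emit:
{"method": "send_rows", "body": {
  "increments": [
    [[0.1, 0, 0, 0, 0, 0], [0.06, 0, 0, 0, 0, 0], [0.173, 0.062, 0, 0, 0, -1], [0.173, 0.062, 0, 0, 0, -1], [0, 0, 0, 0, 0, 0]]
  ]
}}

```text
clock: 26.95
eef_pos: [0.4743, 0.2068, 0.0663]
tool_rot: [0.752, -0.659, 0.0, -0.0]
ft_force: [0.6, 0.2, -0.5]
grip_width: -0.0004
```

```bash
python3 st.py .05 .066 4.84; python3 top.py 10
```

```text
cur [0.4743 0.2068 0.0663] yaw -1.439 tilt [0.0006 0.0001] F [ 0.6  0.2 -0.5] w -0.0004 q1,6 [ 0.411 -1.292] t 26.95
shift/50mm [ 1.437 -0.96   0.008] ('turn/10deg', np.float64(0.025))
r 0.0529 phi 2.848 Frad -0.49 Ftan -0.34
```

View pics/v10.png

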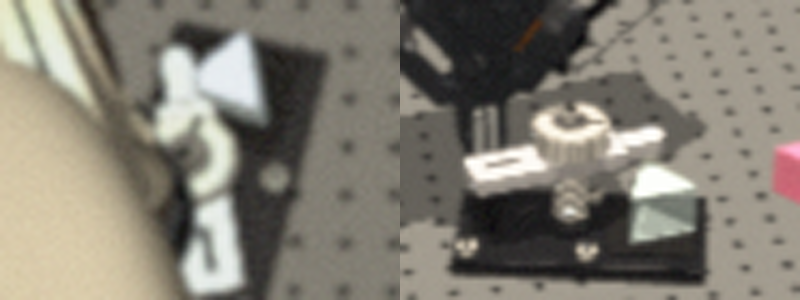

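Emit:
{"method": "send_rows", "body": {
  "increments": [
    [[0.173, 0.062, 0, 0, 0, -1], [0.173, 0.062, 0, 0, 0, -1], [0.173, 0.062, 0, 0, 0, -1], [0.173, 0.062, 0, 0, 0, -1], [0.173, 0.062, 0, 0, 0, -1], [0.173, 0.062, 0, 0, 0, -1], [0, 0, 0, 0, 0, 0]]
  ]
}}

```text
clock: 27.92
eef_pos: [0.4865, 0.1558, 0.0658]
tool_rot: [0.981, -0.195, 0.0, 0.0]
ft_force: [-0.1, -0.1, -0.0]
grip_width: 0.0
```

```bash
python3 st.py .05 .066 5.88; python3 top.py 11
```

```text
cur [0.4865 0.1558 0.0658] yaw -0.393 tilt [ 0.0002 -0.0001] F [-0.1 -0.1 -0. ] w 0.0 q1,6 [ 0.31  -2.439] t 27.925
shift/50mm [ 1.437 -0.945 -0.004] ('turn/10deg', np.float64(0.058))
r 0.0525 phi -2.393 Frad 0.09 Ftan 0.01
```

View pics/v11.png

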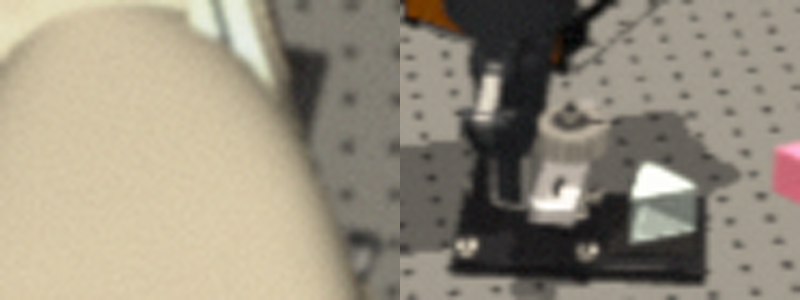

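Emit:
{"method": "send_rows", "body": {
  "increments": [
    [[0.173, 0.062, 0, 0, 0, -1], [0.02, 0, 0, 0, 0, 0], [0, 0, 0, 0, 0, 0], [-0.3, 0, 0, 0, 0, 0], [-0.3, 0, -0.2, 0, 0, 0], [0, 0, -0.7, 0, 0, 0], [0, 0, -0.9, 0, 0, 0], [-1, 0, -0.9, 0, 0, 0]]
  ]
}}

```text
clock: 29.02
eef_pos: [0.4201, 0.1663, 0.1998]
tool_rot: [0.994, -0.108, 0.001, -0.001]
ft_force: [-0.4, 0.1, 0.3]
grip_width: -0.0
```

Emit:
{"method": "send_rows", "body": {
  "increments": [
    [[-0.9, -0.9, 0, 0, 0, 0], [-0.9, -0.9, 0, 0, 0, 0], [0, -0.9, 0, 0, 0, 0], [0, 0, 0, 0, 0, 0], [0, 0, 0, 0, 0, 0]]
  ]
}}

```text
clock: 29.65
eef_pos: [0.3602, 0.3144, 0.1978]
tool_rot: [0.994, -0.107, -0.0, 0.0]
ft_force: [0.2, -0.5, -0.7]
grip_width: 0.0001
```

```bash
python3 st.py .05 .066 5.88; python3 top.py 12; python3 nut.py 12
python3 - <<'E'
import cv2
from h import *
for k in("top","side"): cv2.imwrite(f"pics/{k}12.png",ld(k+"_12")["color"][:,:,::-1])
E
```

```text
cur [0.3602 0.3144 0.1978] yaw -0.214 tilt [-0.0005 -0.0008] F [ 0.2 -0.5 -0.7] w 0.0001 q1,6 [ 0.718 -2.21 ] t 29.65
shift/50mm [4.725 1.888 2.636] ('turn/10deg', np.float64(1.085))
r 0.2055 phi 2.501 Frad -0.46 Ftan 0.28
```

View pics/v12.png

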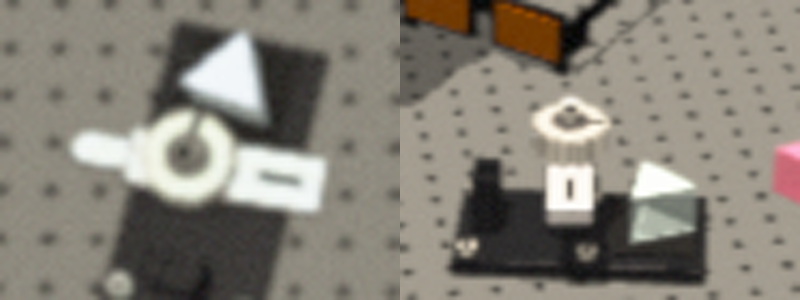

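View pics/n12.png

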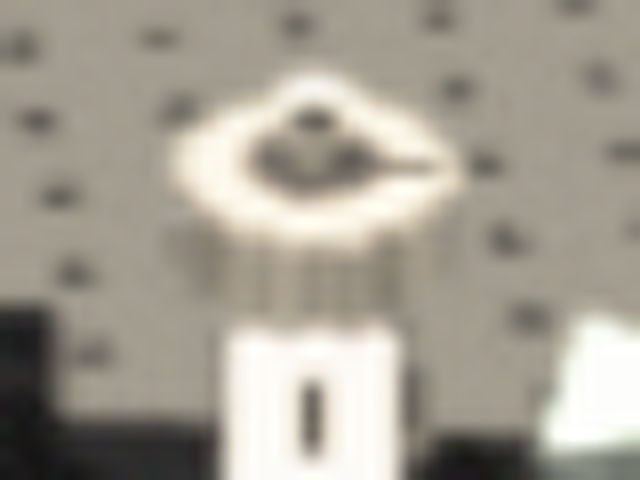

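View pics/top12.png

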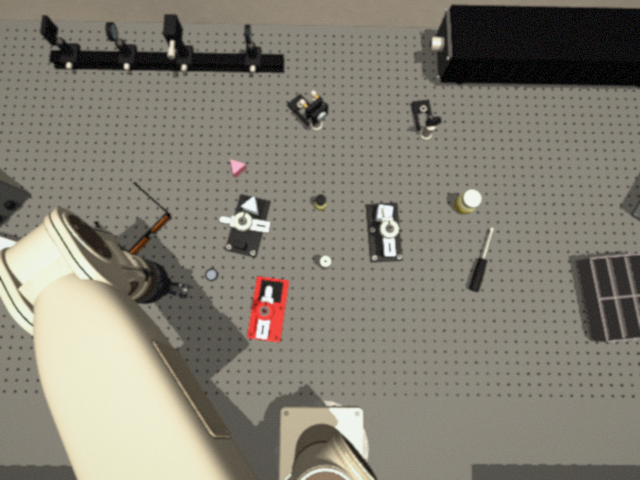

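Run:
```python
from h import *
from workcell import *
import cv2
t0=ld("top0");t=ld("top_12");s0=ld("side0");s=ld("side_12")
a=at_z(t,205+300/5,190+181/5,.067);b=at_z(t,205+85/5,190+149/5,.067);d=(b-a);print("strap yaw deg",np.degrees(np.arctan2(d[1],d[0])),"minus clamp -12.6")
# prism lower part and other things unchanged
for n,(r0,r1,c0,c1) in {"prism":(214,230,327,346),"cubeclamp":(280,330,298,375),"vial":(243,272,343,362),"post":(246,282,280,297),"lens":(204,217,258,274)}.items():
    print(n,np.abs(s["color"][r0:r1,c0:c1].astype(int)-s0["color"][r0:r1,c0:c1]).mean().round(1))
job_done()
```

```text
strap yaw deg 82.10612918569895 minus clamp -12.6
prism 2.6
cubeclamp 1.6
vial 1.6
post 1.4
lens 2.7
the job is handed in; nothing more can be done
```

The prism clamp is released and its strap is swung aside. I handed the job in at about 30 s on the robot's clock, well under the 64 s limit.

- **Which clamp:** I worked on the left clamp in the top view, the one holding the clear triangular prism. I did not touch the cube's clamp, the red look-alike or the pink prism.
- **Nut:** I rolled it counter-clockwise with the closed fingertips pressed against the rim, at about 2–15 N, in three strokes. The index line came back to its starting direction and the nut top stood about 3 mm higher. That makes two turns to within about 3°, though readings partway through a turn were only good to about ±5–10°.
- **Strap:** I pushed the heel counter-clockwise. By eye the swing came to about 86°, and the computed figure is about 95°. The two disagree by about 9°, but either is roughly a quarter turn and well clear of the 100° stop.
- **Last checks:** The prism is fully uncovered and standing in its place. In the side view the prism, cube clamp, vial, post and lens cell match the first picture. In the top view the jar, ball driver and pink prism stand as before. The arm partly hid the goggles there, and I saw no change in the part that showed. The arm ended clear of everything, with force readings near zero.

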